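# Load and clamp the sample tray in the dock

## Task

Slide the tray with its two petri dishes fully home into the clamping dock, then tighten the dock's three captive knobs clockwise to their end stops, one after the other, beginning with the knob nearest the closed end and finishing with the one nearest the open mouth. Keep the dishes flat in their tray pockets and leave the bottle, timer and tape roll where they are.

Things in the scene. Friction and masses are not known exactly. Their poses are not given: they have to be found in the camera images.
- dock: Fixed clamping dock, two blue rails, 146 (x) x 176 (y) x 16 mm; origin centre of underside. Channel along its own y: mouth at +y (88 mm), closed end with back stop at -y; thin support tongue before the mouth. Channel floor z 4 mm, 86 mm wide; lips up to z 14.5. Each knob carries a 22 mm steel dog (z 17 to 23) that swings over the tray's rim as the knob nears its stop.
- tray: Loose grey sample tray 84 (x) x 160 (y) x 12 mm, 0.25 kg, part way in the dock's channel with about 1 mm play each side; origin at the centre of its underside, axes parallel to the dock's. Fully home, against the back stop, its origin lies at y = -1 mm in the dock's frame; at the start it stands 45 to 65 mm farther out (+y).
- tray_handle (a point): Upper middle of the tray's upright orange handle, a plate 46 (x) x 12 (y) mm at the tray's outer end, from the tray's floor to 52 mm above the worktop; the point is 12 mm below its top, at (0, 106, 36) mm in the tray's frame. Pinch it across its 12 mm (along y; 30 mm free on the dishes' side) or push it towards -y.
- dish_1: Petri dish, 65 mm diameter, 16 mm high, loose in the tray's inner pocket; origin at the centre of its underside, in the tray's frame (0, -42, 4) mm.
- dish_2: Petri dish, 65 mm diameter, 16 mm high, loose in the tray's outer pocket; origin at the centre of its underside, in the tray's frame (0, +30, 4) mm.
- amber_bottle: Bystander: amber reagent bottle, 52 mm diameter, 118 mm high; origin at the centre of its underside.
- timer: Bystander: small white lab timer 62 x 62 x 18 mm lying flat; origin at the centre of its underside.
- tape_roll: Bystander: roll of tape, 68 mm diameter, 19 mm high, lying flat; origin at the centre of its underside.
- knob_back_grip (a point): Grip centre of the captive clamp knob of the dock on the far rail (local x +58, y -55 mm), nearest the closed end; on its upright axis: a black bar 60 mm long (the point's x, turns with it) x 16 mm wide (y) x 28 mm high, 14 mm above and below this point, which is 74 mm above the worktop; white line towards +x. Turns without rising.
- knob_back (a joint): Turn of knob_back in rad: 0 fully loose, grows as it is turned clockwise seen from above, end stop (fully tight) at 3.6; starts between 0 and 1.3, so most wrists must let go and regrasp. Which way the bar points at its stop differs by up to 0.3 rad from knob to knob: feel for the stop. Turning takes about 0.12 N m; it stays where it is left.
- knob_mid_grip (a point): Grip centre of the captive clamp knob of the dock on the near rail (local x -58, y 0 mm), halfway along the length; on its upright axis: a black bar 60 mm long (the point's x, turns with it) x 16 mm wide (y) x 28 mm high, 14 mm above and below this point, which is 74 mm above the worktop; white line towards +x. Turns without rising.
- knob_mid (a joint): Turn of knob_mid in rad: 0 fully loose, grows as it is turned clockwise seen from above, end stop (fully tight) at 3.6; starts between 0 and 1.3, so most wrists must let go and regrasp. Which way the bar points at its stop differs by up to 0.3 rad from knob to knob: feel for the stop. Turning takes about 0.12 N m; it stays where it is left.
- knob_mouth_grip (a point): Grip centre of the captive clamp knob of the dock on the far rail (local x +58, y +55 mm), nearest the open mouth; on its upright axis: a black bar 60 mm long (the point's x, turns with it) x 16 mm wide (y) x 28 mm high, 14 mm above and below this point, which is 74 mm above the worktop; white line towards +x. Turns without rising.
- knob_mouth (a joint): Turn of knob_mouth in rad: 0 fully loose, grows as it is turned clockwise seen from above, end stop (fully tight) at 3.6; starts between 0 and 1.3, so most wrists must let go and regrasp. Which way the bar points at its stop differs by up to 0.3 rad from knob to knob: feel for the stop. Turning takes about 0.12 N m; it stays where it is left.
Not all that is in view belongs to the job. What is shaped like the dish_1 but green or orange is not meant.

How it is judged:
By the outcome, as a careful person would: the job done as asked, in the order asked, and still so for the second after the job is handed in, with the robot touching nothing.
It also fails if it takes over 72 s, if anything falls off the work surface, if the arm or the gripper's body presses on something with over 40 N, if the wrist force passes 120 N, or if a joint passes its speed limit or range.

## Robot

A 6-joint arm with a two-finger parallel gripper is mounted at the origin on a cart in front of the work surface, level with it; the furniture and walls round the work are solid. World frame = base frame: x ahead of the robot, y to its left, z up, the work surface at z = 0. Lengths are in m, angles in rad, forces in N, time in s.
With the tool pointing down it reaches from about 0.375 to 0.9 m from the base axis. Payload 3.1 kg.
Tool frame: the origin (TCP) lies on the centre line of the jaws, within the pads' length; the fingertips stand 19 mm ahead of it and the grasp point (between the pads) is the TCP; z points along the fingers, y is the direction in which the jaws open and shut (so a half turn about z gives the same grasp; the last joint's range is limited). The gripper opens to 85 mm and grips with 20 to 120 N. Pads are 22 mm wide; open, the fingers measure 114 mm over their backs; the gripper's body (76 mm by 85 mm) begins 54 mm behind the grasp point. The pads swing forward as they close: fully open they stand 13 mm farther back than shut.
Start: joints at [0.935, 0.527, 1.433, -0, 1.181, -0.178], TCP at [0.276, 0.561, 0.25] pointing down, gripper open.
Joint ranges: [-3.08, 3.08], [-0.75, 2.2], [0.22, 2.44], [-1.43, 4.57], [0, 2.65], [-2.85, 2.85]. Speed limits (rad/s): [2.79, 2.79, 3.14, 3.14, 3.14, 3.14].

## Interface

Orientations are given as a unit quaternion [x, y, z, w].
In Python, from station import manip, imaging, workorder gives the robot as it stands.
- The arm moves only by the shell command python3 -m creep 'ROWS' [FORCE]. ROWS is a JSON object of lists of equal length, an entry for each row: "claw": the finger opening in cm, from 0 to 8.54; "dp": the shift along the tool's x, y, z in cm, a list of three; "roll": the turn about the tool's z in rad. In form: {"claw": [claw, ...], "dp": [[dx, dy, dz], ...], "roll": [roll, ...]}. A call has 1 to 12 rows; each row is the pose to reach, as a shift and turn from the pose commanded when the call began, along the tool's axes at that moment; what a row does not reach only later rows make up. A row lasts 1/10 s, in which the tool goes at most 50 mm and 8.59 degrees, less where a joint would pass 70% of its speed; a pose out of reach is approached as far as the arm can. A call with a gripper value outside its range is refused whole. The fingers move at their own pace and stop on an object; FORCE is the grip in N (left out, the last holds). Time passes only in rows, so rows that repeat a pose let the fingers close. It gives the time, the measured TCP pose, the force and the opening at its end, in the units of the state.
- manip.sense(): the state, without advancing time (a new reading comes with each control period).
- imaging.snapshot(name): name is "scene" or "top" or "wrist"; returns a dict with "image" (420x560x3 uint8, red, green, blue), "z_map" (420x560 float32, m along the optical axis (not along the pixel's ray), 0 where there is no reading), "vfov" (degrees; the focal length in pixels is half the picture's height over the tangent of half this angle, whatever the lens; pixels are square), "cx", "cy" (the principal point, pixels), "dist" ([k1, k2, p1, p2, k3] as OpenCV has them; the pictures are not rectified), "R" (3x3) and "t" (3): a world point X has camera coordinates R X + t. Camera axes: x right, y down, z forward; pixel columns grow to the right and rows downward; lengths in m; the calibration is good to about 2 mm. A picture is of the moment at which its call begins.
- workorder.sign_off(): hands the job in, once; it reports no verdict.
The state is a dict: "t": time; "q": joint angles; "qd": joint speeds; "tau": joint torques, N m; "tcp_pos": TCP position; "tool_rot": TCP orientation; "force": force on the tool from outside, world axes, zero at the start; "ft_torque": the same for the moment, N m; "finger_gap": opening from 0.0 (shut) to 1.0 (fully open).
Only numpy, scipy, OpenCV 4.12 (cv2) and the standard library are available. Lean on these libraries where they do the work, as an engineer would, in place of code of your own. Each camera call takes 0.05 s, during which the arm holds its last target.

## Working session

There is one attempt and no reset: what is moved stays moved. The work goes in short steps, Python scripts to look and compute and a shell command to move; the robot and the scene stay as the last step left them, time stands still between calls to the robot, and variables do not carry over. Pictures are saved under pics/ and viewed, and the job is handed in when it is done.

```bash
ls; mkdir -p pics
cat > h.py <<'E'
import numpy as np, cv2
from station import manip, imaging, workorder
def snap(n,fn=None):
    s=imaging.snapshot(n)
    if fn: cv2.imwrite('pics/'+fn,cv2.cvtColor(s['image'],cv2.COLOR_RGB2BGR))
    np.save('/tmp/'+n+'.npy',s,allow_pickle=True)
    return s
def load(n): return np.load('/tmp/'+n+'.npy',allow_pickle=True).item()
def K(s):
    h,w=s['image'].shape[:2]; f=h/2/np.tan(np.radians(s['vfov'])/2)
    return np.array([[f,0,s['cx']],[0,f,s['cy']],[0,0,1]])
def rays(s,uv):
    p=cv2.undistortPoints(np.array(uv,float).reshape(-1,1,2),K(s),np.array(s['dist'],float)).reshape(-1,2)
    return np.c_[p,np.ones(len(p))]
def cloud(s):
    h,w=s['image'].shape[:2]; vv,uu=np.mgrid[0:h,0:w]
    r=rays(s,np.c_[uu.ravel(),vv.ravel()]); c=r*s['z_map'].reshape(-1,1)
    R=np.array(s['R']);t=np.array(s['t'])
    return ((c-t)@R).reshape(h,w,3)
def onz(s,uv,z):
    R=np.array(s['R']);t=np.array(s['t']); d=rays(s,uv)@R; o=-R.T@t
    return o+d*((z-o[2])/d[:,2:3])
def proj(s,X):
    R=np.array(s['R']);t=np.array(s['t'])
    return cv2.projectPoints(np.array(X,float).reshape(-1,1,3),cv2.Rodrigues(R)[0],t,K(s),np.array(s['dist'],float))[0].reshape(-1,2)
E
python3 - <<'E'
from h import *
for n in ['scene','top','wrist']:
    s=snap(n,n+'0.png'); print(n,s['vfov'],s['cx'],s['cy'],s['dist'],(-np.array(s['R']).T@s['t']))
print(manip.sense())
E
```

```text
pics
scene 48.32022490879929 272.31615129187065 209.13373417366495 [0.05266534 0.         0.         0.         0.        ] [ 0.15728734 -0.75012594  0.91724756]
top 57.59909213084806 275.4373813437586 209.252774865008 [-0.10883448  0.          0.          0.          0.        ] [0.43525637 0.00843971 1.19493704]
wrist 64.4952280777791 278.9489228708945 210.22608614871464 [-0.00094336  0.          0.          0.          0.        ] [0.20089994 0.5967172  0.37352368]
{'t': 0.15, 'q': array([ 9.35525314e-01,  5.28276649e-01,  1.43360327e+00, -9.75163940e-06,
        1.18141529e+00, -1.78479489e-01]), 'qd': array([ 1.11413928e-04, -1.77897978e-03, -3.54694845e-03,  6.54898939e-04,
       -9.11757319e-04,  4.52823411e-05]), 'tau': array([ 8.97251739e-04, -4.42745268e+01, -1.78276527e+01, -2.38617777e-04,
        5.64720423e-03, -2.22849076e-05]), 'tcp_pos': array([0.27532082, 0.56051339, 0.24954514]), 'tool_rot': array([ 2.26413350e-01,  9.74030939e-01, -7.83565024e-04, -3.32744672e-04]), 'force': array([ 0.34917354,  0.42098195, -0.71850396]), 'ft_torque': array([0.0375522 , 0.00957454, 0.06347667]), 'finger_gap': 1.0035617198380913}
```

View pics/top0.png

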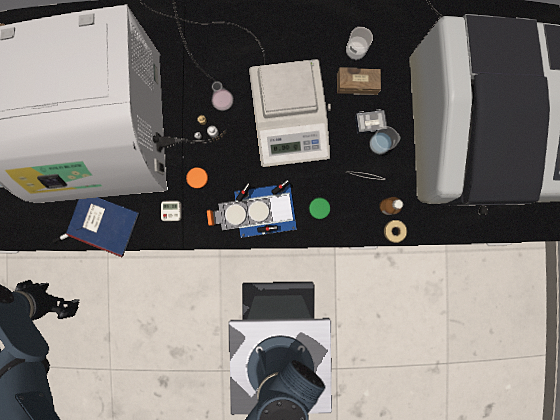

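View pics/scene0.png

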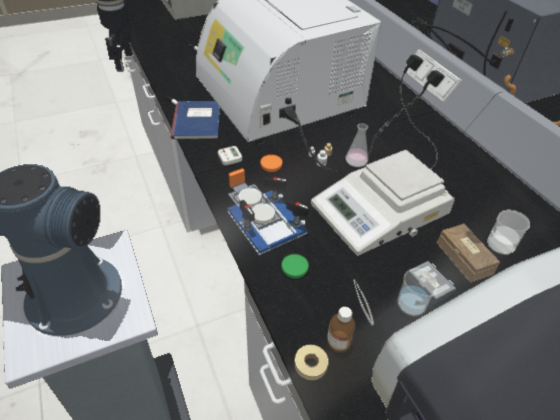

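View pics/wrist0.png

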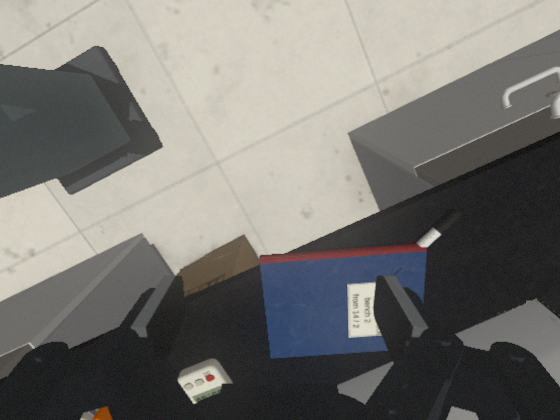

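Run:
```python
from h import *
s=load('top'); a=s['image'][165:255,150:320]; cv2.imwrite('pics/topc.png',cv2.cvtColor(cv2.resize(a,None,fx=4.6,fy=4.6,interpolation=cv2.INTER_CUBIC),cv2.COLOR_RGB2BGR))
C=cloud(s)
for n,(u,v) in dict(handle=(211,217),d2=(235,214),d1=(259,210),timer=(171,210),bottle=(390,206),tape=(396,231),green=(319,208)).items(): print(n,C[v,u].round(3))
s=load('scene'); a=s['image'][150:260,210:320]; cv2.imwrite('pics/scc.png',cv2.cvtColor(cv2.resize(a,None,fx=5.4,fy=5.4,interpolation=cv2.INTER_CUBIC),cv2.COLOR_RGB2BGR))
C=cloud(s)
for n,(u,v) in dict(handle=(237,177),d2=(250,196),d1=(264,213)).items(): print(n,C[v,u].round(3))
```

```text
handle [0.475 0.201 0.044]
d2 [0.483 0.131 0.021]
d1 [0.494 0.056 0.026]
timer [0.5   0.331 0.015]
bottle [ 0.496 -0.331  0.085]
tape [ 0.421 -0.374 -0.001]
green [ 0.497 -0.129  0.015]
handle [0.476 0.2   0.038]
d2 [0.486 0.126 0.025]
d1 [0.496 0.052 0.024]
```

View pics/topc.png

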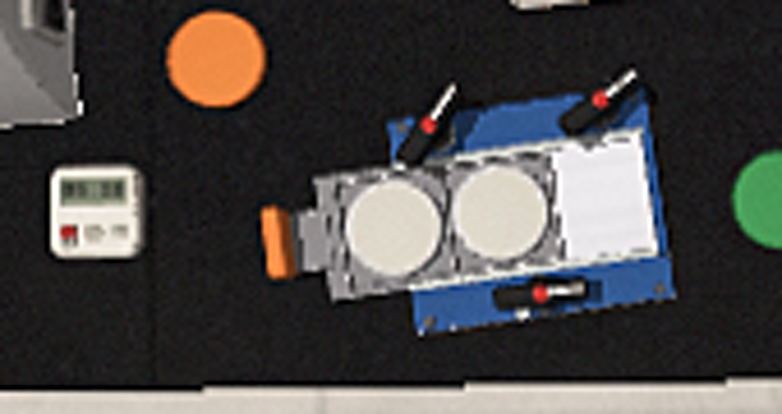

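View pics/scc.png

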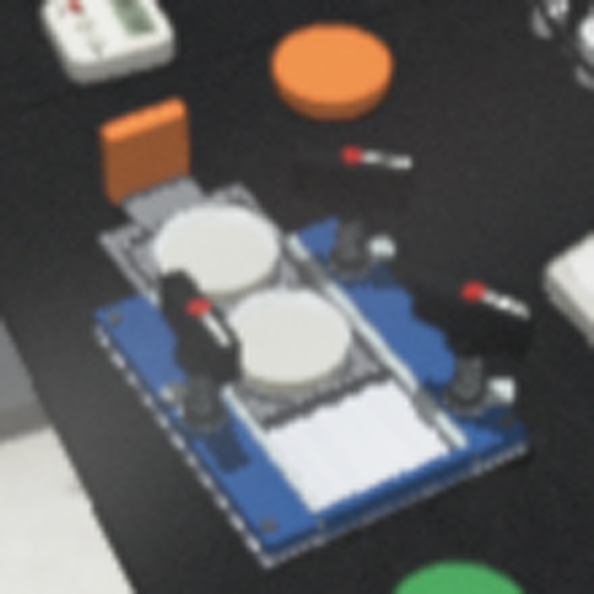

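Run:
```python
from h import *
for n,roi in (('top',(165,255,220,320)),('scene',(150,260,210,320))):
    s=load(n); im=s['image'].astype(int); r,g,b=im[...,0],im[...,1],im[...,2]
    m=np.zeros(r.shape,bool); m[roi[0]:roi[1],roi[2]:roi[3]]=1
    red=(m&(r>120)&(g<70)&(b<80)).astype(np.uint8)
    k,l,st,c=cv2.connectedComponentsWithStats(red)
    for i in range(1,k):
        wt=(l==i)
        if st[i,4]>=3: print(n,c[i].round(1),st[i,4],onz(s,[c[i]],0.088).round(4))
    C=cloud(s)
    wh=(m&(r>150)&(g>150)&(b>135)).astype(np.uint8)
    k,l,st,c=cv2.connectedComponentsWithStats(wh)
    for i in range(1,k):
        if st[i,4]>=4: print(n,'white',c[i].round(1),st[i,4],onz(s,[c[i]],0.088).round(4),onz(s,[c[i]],0.02).round(4))
    o=(m&(r>180)&(g>60)&(g<130)&(b<70))
    o[:,:]&=True
    ys,xs=np.nonzero((r>180)&(g>60)&(g<140)&(b<80)&(C[...,2]>0.025)&(abs(C[...,1]-.2)<.06)&(abs(C[...,0]-.475)<.05))
    if len(ys): print('handle',C[ys,xs].mean(0),C[ys,xs].min(0),C[ys,xs].max(0))
```

```text
top [280.2 186. ] 6 [[ 0.5597 -0.0091  0.088 ]]
top [242.9 191.7] 7 [[0.545  0.0998 0.088 ]]
top [266.9 228.4] 7 [[0.437  0.0318 0.088 ]]
top white [267.1 165.2] 14 [[0.6215 0.0278 0.088 ]] [[0.6329 0.029  0.02  ]]
top white [284.2 182.8] 9 [[ 0.5689 -0.0211  0.088 ]] [[ 0.5771 -0.0229  0.02  ]]
top white [245.8 187.1] 9 [[0.5583 0.0911 0.088 ]] [[0.5659 0.0962 0.02  ]]
top white [270.2 209.6] 995 [[0.4913 0.0211 0.088 ]] [[0.4948 0.0218 0.02  ]]
top white [225.5 203.3] 6 [[0.5121 0.1508 0.088 ]] [[0.5168 0.1596 0.02  ]]
top white [234.7 214. ] 360 [[0.4806 0.1245 0.088 ]] [[0.4834 0.1317 0.02  ]]
top white [242.  202.8] 5 [[0.5127 0.1027 0.088 ]] [[0.5175 0.1085 0.02  ]]
top white [221.2 204.2] 4 [[0.5096 0.1633 0.088 ]] [[0.5142 0.1728 0.02  ]]
top white [222.4 213. ] 5 [[0.4841 0.1602 0.088 ]] [[0.4871 0.1695 0.02  ]]
top white [222.9 226.7] 10 [[0.4443 0.1592 0.088 ]] [[0.4448 0.1685 0.02  ]]
top white [231.5 227.8] 4 [[0.4408 0.1342 0.088 ]] [[0.4411 0.142  0.02  ]]
top white [271.1 227.7] 7 [[0.4389 0.0193 0.088 ]] [[0.4391 0.02   0.02  ]]
top white [263.2 232.8] 4 [[0.4247 0.0
[... 620 characters left out ...]
.4962 0.0478 0.02  ]]
scene white [264.7 195.7] 7 [[0.4975 0.0501 0.088 ]] [[0.5254 0.1157 0.02  ]]
scene white [280.4 195.3] 9 [[0.5353 0.0357 0.088 ]] [[0.5663 0.1002 0.02  ]]
scene white [316.5 201. ] 78 [[ 0.6111 -0.0189  0.088 ]] [[0.6483 0.0411 0.02  ]]
scene white [302.9 205.8] 9 [[ 0.5716 -0.0209  0.088 ]] [[0.6056 0.0389 0.02  ]]
scene white [249.6 210.4] 9 [[0.4421 0.0159 0.088 ]] [[0.4655 0.0787 0.02  ]]
scene white [302.9 221.8] 9 [[ 0.5472 -0.0704  0.088 ]] [[ 0.5792 -0.0147  0.02  ]]
scene white [218.7 246.7] 514 [[ 0.3335 -0.0654  0.088 ]] [[ 0.348  -0.0093  0.02  ]]
handle [0.47671658 0.20344803 0.05142824] [0.45488443 0.19783217 0.04666959] [0.49679722 0.21251624 0.05464534]
```

Candidates: white dishes at top-view (235,214) and (259,210) in the tray. The green (319,208) and orange (197,178) discs are decoys. The orange handle is at (211,217). The knobs (red hubs) are back (280,186), mouth (243,192) and mid (267,228), and their spacing matches the 110 mm and 58 mm given. The closed end is on the right and the mouth on the left, which gives dock yaw ≈ 0.132 and tray ≈ 61 mm out.

Next I move above the outer side of the handle and close the fingers.

```bash
python3 -m creep '{"claw":[0,0,0,0,0,0,0,0,0,0,0,0],"dp":[[-2,-1.2,0],[-5,-3.1,0],[-8.5,-5.3,0],[-12,-7.5,0],[-15.5,-9.7,0],[-19,-11.9,0],[-22.5,-14.1,0],[-26,-16.3,0],[-29,-18.1,0],[-31,-19.4,0],[-31,-19.4,0],[-31,-19.4,0]],"roll":[0.05,0.15,0.26,0.37,0.48,0.59,0.7,0.81,0.92,0.985,0.985,0.985]}' 40
python3 - <<'E'
from h import *
s=snap('wrist','w1.png'); st=manip.sense(); print(st['tcp_pos'],st['q'],st['tool_rot'],st['force'])
c=np.array([.4963,.0394,0]);a=.132;R=np.array([[np.cos(a),-np.sin(a),0],[np.sin(a),np.cos(a),0],[0,0,1]])
pts={'hub_back':(.058,-.055,.088),'hub_mouth':(.058,.055,.088),'mid':(-.058,0,.088),'handle':(0,.166,.052),'outer':(0,.172,.052)}
for n,p in pts.items(): print(n,proj(s,[c+R@np.array(p)]).round(1))
E
```

```text
t: 1.35
tcp_pos: [0.4681, 0.2499, 0.2501]
tool_rot: [0.66, 0.751, -0.0, -0.0]
force: [-0.2, 0.7, 0.1]
finger_gap: -0.001
[0.46766839 0.25041104 0.25009201] [2.80507021e-01 4.01330246e-01 1.66864924e+00 6.27638552e-04
 1.07257029e+00 1.50582269e-01] [ 6.59824929e-01  7.51419163e-01 -2.54251367e-04 -4.90234696e-04] [-0.66105002  0.3889038   0.16992805]
hub_back [[330.2 417.4]]
hub_mouth [[335. 339.]]
mid [[227.  380.4]]
handle [[279.2 227.7]]
outer [[279.2 222.3]]
```

View pics/w1.png

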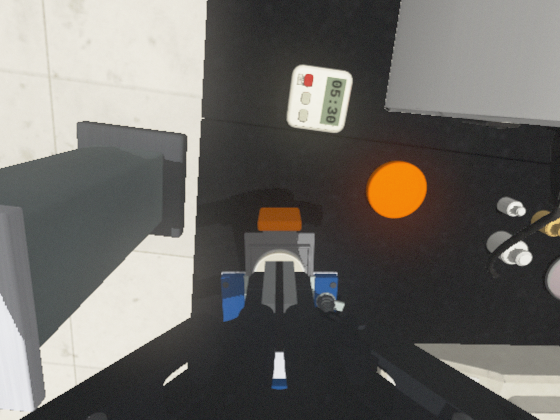

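Run:
```python
from h import *
s=load('wrist'); C=cloud(s)
for u in (268,280,292):
  for v in range(204,240,3): print(u,v,C[v,u].round(4),s['image'][v,u])
print(-np.array(s['R']).T@s['t'])
```

```text
268 204 [ 0.4602  0.2113 -0.0005] [44 37 37]
268 207 [ 0.4607  0.2078 -0.    ] [90 52 28]
268 210 [0.4609 0.2097 0.0164] [139  73  19]
268 213 [0.4612 0.2101 0.0277] [143  76  20]
268 216 [0.4616 0.2097 0.0364] [141  74  22]
268 219 [0.4618 0.2103 0.0472] [141  74  20]
268 222 [0.4621 0.2091 0.0529] [158  83  26]
268 225 [0.4625 0.2054 0.0519] [158  82  25]
268 228 [0.4629 0.2027 0.0535] [156  83  19]
268 231 [0.4641 0.1816 0.0102] [101  90  82]
268 234 [0.4645 0.1782 0.0113] [93 90 91]
268 237 [0.465  0.1741 0.0107] [89 84 84]
280 204 [4.743e-01 2.133e-01 1.000e-04] [38 37 33]
280 207 [0.4747 0.2101 0.0014] [87 51 31]
280 210 [0.4744 0.2114 0.0164] [142  78  23]
280 213 [0.4744 0.2113 0.0265] [143  77  20]
280 216 [0.4743 0.2117 0.0373] [143  75  16]
280 219 [0.4744 0.2113 0.0457] [141  72  15]
280 222 [0.4745 0.2104 0.052 ] [159  86  29]
280 225 [0.4748 0.2078 0.0539] [159  83  21]
280 228 [0.4753 0.204  0.0527] [155  82  22]
280 231 [0.4781 0.1839 0.0114] [92 79 72]
280 234 [0.4786 0.1793 0.0096] [88 86 87]
280 237 [0.4791 0.1761 0.0109] [88 86 85]
292 204 [ 0.4884  0.2149 -0.0008] [42 35 34]
292 207 [0.4887 0.2118 0.0012] [88 50 26]
292 210 [0.488  0.213  0.0158] [140  72  18]
292 213 [0.4876 0.2131 0.0266] [143  76  19]
292 216 [0.4873 0.2129 0.0361] [142  75  27]
292 219 [0.4869 0.2129 0.0455] [141  75  20]
292 222 [0.4868 0.2119 0.0517] [160  83  28]
292 225 [0.4871 0.2091 0.0533] [160  85  29]
292 228 [0.4877 0.2055 0.0525] [158  82  16]
292 231 [0.4921 0.1855 0.011 ] [101  87  76]
292 234 [0.4927 0.1815 0.0103] [92 89 89]
292 237 [0.4933 0.1774 0.0099] [90 89 88]
[0.45760119 0.33163805 0.37417177]
```

```bash
python3 -m creep '{"claw":[0,0,0,0,0,0,0,0,0],"dp":[[0,0,2],[0,0,5.5],[0,0,9.5],[0,0,13.5],[0,0,17],[0,0,19.5],[0,0,21],[0,0,21.4],[0,0,21.4]],"roll":[0,0,0,0,0,0,0,0,0]}'
python3 -m creep '{"claw":[0,0,0,0,0,0,0,0,0,0,0,0],"dp":[[-0.8,0,0],[-1.5,0,0],[-1.9,0,0],[-2.3,0,0],[-2.7,0,0],[-3.1,0,0],[-3.5,0,0],[-4,0,0],[-4.5,0,0],[-5,0,0],[-5.5,0,0],[-6,0,0]],"roll":[0,0,0,0,0,0,0,0,0,0,0,0]}'
python3 -m creep '{"claw":[0,0,0,0],"dp":[[-0.5,0,0],[-1,0,0],[-1.5,0,0],[-1.9,0,0]],"roll":[0,0,0,0]}'
python3 -c "
from h import *
snap('scene','s2.png');snap('top','t2.png');im=load('scene')['image'][150:260,210:320];im2=load('top')['image'][165:255,150:320]
f=lambda a,k:cv2.cvtColor(cv2.resize(a,None,fx=k,fy=k,interpolation=2),4)
cv2.imwrite('pics/s2c.png',f(im,5));cv2.imwrite('pics/t2c.png',f(im2,4))"
```

```text
t: 2.3
tcp_pos: [0.4675, 0.251, 0.0359]
tool_rot: [0.659, 0.752, -0.0, -0.0]
force: [-0.0, -0.4, 0.1]
finger_gap: -0.0
t: 3.5
tcp_pos: [0.4763, 0.191, 0.0367]
tool_rot: [0.66, 0.751, 0.001, 0.0]
force: [-1.2, 5.1, 3.6]
finger_gap: 0.0
t: 3.9
tcp_pos: [0.4787, 0.172, 0.0367]
tool_rot: [0.66, 0.751, 0.001, 0.0]
force: [0.8, 5.3, 4.3]
finger_gap: 0.004
```

View pics/s2c.png

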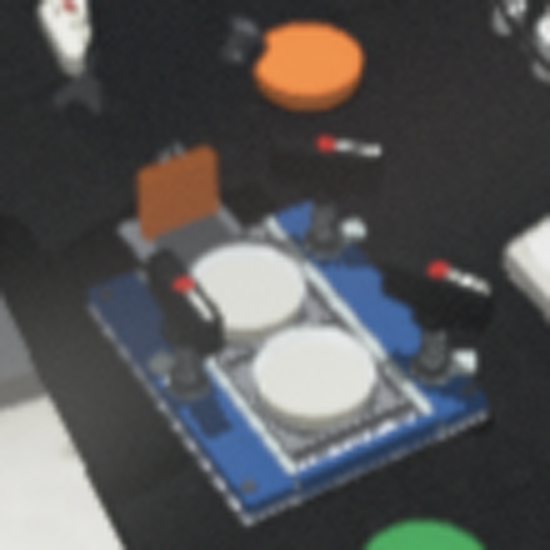

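View pics/t2c.png

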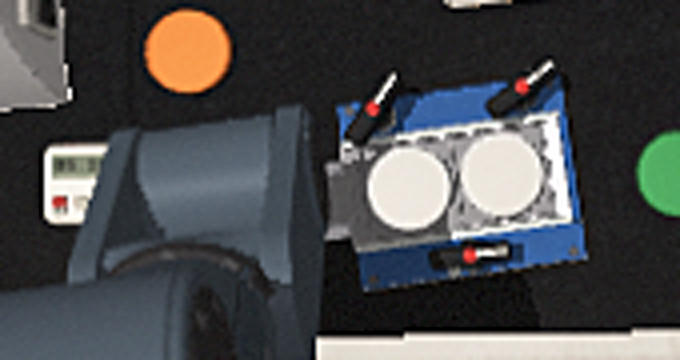

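The dishes are flat and the tray is almost home, with a white strip of about 10 mm left at the closed end. I'll push on in fine steps and watch the force.

```bash
python3 -m creep '{"claw":[0,0,0],"dp":[[-0.3,0,0],[-0.6,0,0],[-0.8,0,0]],"roll":[0,0,0]}'
python3 -m creep '{"claw":[0,0],"dp":[[-0.15,0,0],[-0.3,0,0]],"roll":[0,0]}'
python3 -m creep '{"claw":[0,0],"dp":[[-0.1,0,0],[-0.2,0,0]],"roll":[0,0]}'
```

```text
t: 4.3
tcp_pos: [0.4795, 0.164, 0.0365]
tool_rot: [0.66, 0.751, 0.0, -0.0]
force: [-0.4, 5.2, 3.9]
finger_gap: 0.005
t: 4.5
tcp_pos: [0.4798, 0.1612, 0.0365]
tool_rot: [0.66, 0.751, 0.0, -0.0]
force: [-1.2, 5.7, 4.6]
finger_gap: -0.005
t: 4.7
tcp_pos: [0.48, 0.1597, 0.0365]
tool_rot: [0.66, 0.751, 0.001, -0.0]
force: [-1.3, 12.9, 3.9]
finger_gap: -0.001
```

```bash
python3 -m creep '{"claw":[0,0],"dp":[[-0.1,0,0],[-0.15,0,0]],"roll":[0,0]}'
python3 -m creep '{"claw":[0,0],"dp":[[-0.05,0,0],[-0.05,0,0]],"roll":[0,0]}'
```

```text
t: 4.9
tcp_pos: [0.4801, 0.1596, 0.0365]
tool_rot: [0.661, 0.751, 0.001, -0.001]
force: [-2.4, 17.8, 3.7]
finger_gap: -0.002
t: 5.1
tcp_pos: [0.4803, 0.1596, 0.0365]
tool_rot: [0.661, 0.751, 0.002, -0.001]
force: [-0.9, 18.3, 4.3]
finger_gap: -0.004
```

```bash
python3 -m creep '{"claw":[0,0,0,0,0,0,0,0,0],"dp":[[1,0,0],[2.5,0,0],[3.5,0,0],[3.5,0,-2],[3.5,0,-5],[3.5,0,-9],[3.5,0,-12.5],[3.5,0,-14],[3.5,0,-14]],"roll":[0,0,0,0,0,0,0,0,0]}'
python3 - <<'E'
from h import *
s=snap('scene','s3.png'); snap('wrist','w3.png')
t=snap('top','t3.png'); 
for s in (s,t):
  C=cloud(s)
  m=(C[...,2]>.03)&(C[...,2]<.4)&(C[...,0]>.6)&(C[...,0]<.75)&(abs(C[...,1])<.15)
  p=C[m]
  for y in np.arange(-.15,.15,.03):
    q=p[(p[:,1]>y)&(p[:,1]<y+.03)]
    if len(q): print(round(y,2),q[:,0].min().round(3),q[q[:,0]<q[:,0].min()+.03][:,2].max().round(3))
for n,s,roi in (('top',t,(165,255,220,320)),('scene',load('scene'),(150,260,210,320))):
    im=s['image'].astype(int); r,g,b=im[...,0],im[...,1],im[...,2]
    m=np.zeros(r.shape,bool); m[roi[0]:roi[1],roi[2]:roi[3]]=1
    k,l,st,c=cv2.connectedComponentsWithStats((m&(r>100)&(g<80)&(b<80)).astype(np.uint8))
    for i in range(1,k):
        if st[i,4]>=3: print(n,c[i].round(1),st[i,4],onz(s,[c[i]],0.088).round(4))
E
```

```text
t: 6.0
tcp_pos: [0.4773, 0.1916, 0.1785]
tool_rot: [0.66, 0.751, 0.002, 0.002]
force: [1.0, 0.2, 0.2]
finger_gap: -0.0
-0.15 0.648 0.048
-0.12 0.645 0.044
-0.09 0.641 0.045
-0.06 0.639 0.045
-0.03 0.636 0.043
0.0 0.631 0.043
0.03 0.629 0.044
0.06 0.747 0.062
-0.15 0.648 0.045
-0.12 0.644 0.045
-0.09 0.64 0.045
-0.06 0.636 0.044
-0.03 0.634 0.045
0.0 0.631 0.045
0.03 0.629 0.044
0.06 0.738 0.06
top [280.  186.4] 8 [[ 0.5586 -0.0086  0.088 ]]
top [242.6 191.6] 9 [[0.5455 0.1007 0.088 ]]
top [230.8 214. ] 54 [[0.4806 0.1357 0.088 ]]
top [267.1 228.5] 11 [[0.4367 0.0311 0.088 ]]
scene [270.5 154. ] 6 [[0.5789 0.2006 0.088 ]]
scene [271.2 169.6] 21 [[0.5539 0.1381 0.088 ]]
scene [274.5 178. ] 10 [[0.5482 0.103  0.088 ]]
scene [250.  182.8] 9 [[0.481  0.1106 0.088 ]]
scene [242.5 185.5] 4 [[0.459  0.1084 0.088 ]]
scene [255.  187.5] 8 [[0.4862 0.0885 0.088 ]]
scene [297.1 203.4] 13 [[ 0.5619 -0.0075  0.088 ]]
scene [245.8 206.2] 12 [[0.4389 0.0336 0.088 ]]
```

View pics/w3.png

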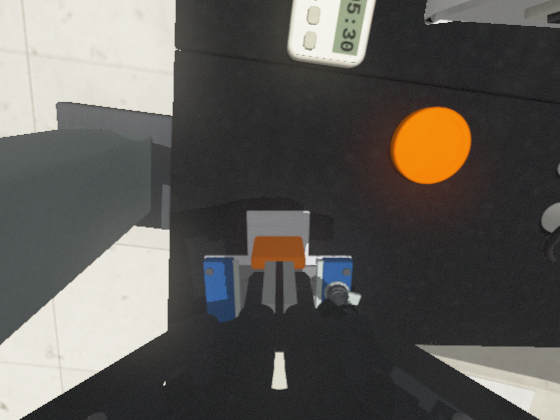

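```bash
python3 -m creep '{"claw":[6,6,6,6,6,6,6,6,6],"dp":[[-1.5,0.4,0],[-4.5,1.2,0],[-8,2.2,0],[-11.5,3.1,0],[-15,4.1,0],[-18,4.9,0],[-20,5.5,0],[-20.8,5.7,0],[-20.8,5.7,0]],"roll":[-0.05,-0.12,-0.2,-0.28,-0.36,-0.44,-0.49,-0.49,-0.49]}' 60
python3 -c "
from h import *
s=snap('scene','s4.png');snap('wrist','w4.png');print(manip.sense()['q'])
print(proj(s,[[.5603,-.0078,.088]]))
cv2.imwrite('pics/s4c.png',cv2.cvtColor(cv2.resize(s['image'][120:260,210:360],None,fx=4,fy=4,interpolation=2),4))"
```

```text
t: 7.05
tcp_pos: [0.5587, -0.0081, 0.1748]
tool_rot: [0.459, 0.888, -0.0, -0.001]
force: [0.0, 0.2, -0.4]
finger_gap: 0.704
[-2.12021051e-01  5.39396241e-01  1.67258310e+00  4.54866335e-04
  9.32680521e-01 -8.30811670e-01]
[[296.57674414 203.63913361]]
```

View pics/s4c.png

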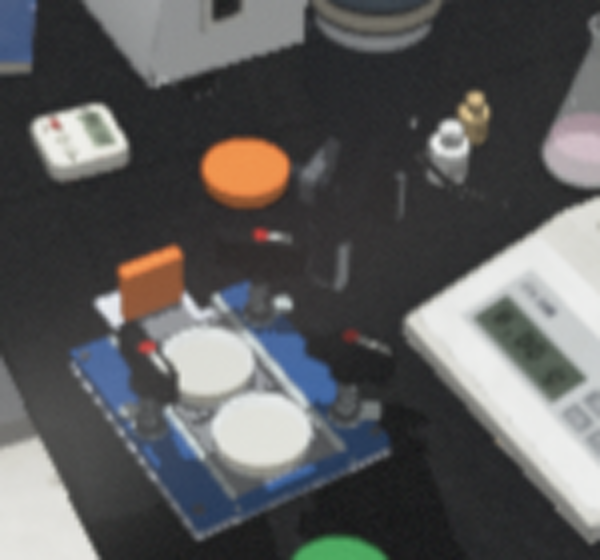

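View pics/w4.png

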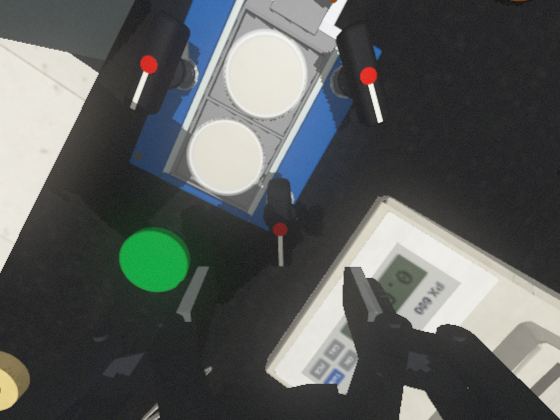

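```bash
cat >> h.py <<'E'
def knobs(s,roi=None):
    im=s['image'].astype(int); r,g,b=im[...,0],im[...,1],im[...,2]
    k,l,st,c=cv2.connectedComponentsWithStats(((r>100)&(r>2.2*g)&(r>2.2*b)&(g<90)).astype(np.uint8))
    for i in range(1,k):
        if st[i,4]<20: continue
        p=onz(s,[c[i]],.088)[0]
        if not(.4<p[0]<.6 and -.05<p[1]<.14): continue
        vv,uu=np.mgrid[0:420,0:560]; d=np.hypot(uu-c[i][0],vv-c[i][1])
        w=(r>140)&(g>140)&(b>140)&(d<70)
        P=onz(s,np.c_[uu[w],vv[w]],.088); rr=np.hypot(*(P[:,:2]-p[:2]).T); P=P[(rr<.0285)&(rr>.007)]
        v=P.mean(0)-p if len(P) else np.zeros(3)
        print('knob px',c[i].round(1),'pos',p.round(4),'n',len(P),'yaw',np.arctan2(v[1],v[0]).round(3))
E
python3 -c "
from h import *
knobs(load('wrist'));print(manip.sense()['tcp_pos'])"
```

```text
knob px [148.4  63.8] pos [0.4374 0.031  0.088 ] n 204 yaw -1.025
knob px [368.   75.3] pos [0.5459 0.1004 0.088 ] n 292 yaw -1.358
knob px [279.6 228.9] pos [ 0.5598 -0.0091  0.088 ] n 15 yaw 1.847
[ 0.55794674 -0.00645524  0.17528504]
```

```bash
python3 - <<'E'
from h import *
s=load('wrist')
for n,a,b in (('mid',(148.4,63.8),(134,107)),('mouth',(368,75.3),(380,122)),('back',(279.6,228.9),(281,265))):
    P=onz(s,[a,b],.088); v=P[1]-P[0]; print(n,np.arctan2(v[1],v[0]).round(3),np.linalg.norm(v).round(4))
E
python3 -m creep '{"claw":[6,6,6,6,6,6],"dp":[[-0.1,0,2],[-0.2,0,5],[-0.2,0,8],[-0.2,0,9.6],[-0.2,0,10.2],[-0.2,0,10.2]],"roll":[0,0,0,0,0,0]}' 60
python3 -m creep '{"claw":[1,1,1,1,1,1],"dp":[[0,0,0],[0,0,0],[0,0,0],[0,0,0],[0,0,0],[0,0,0]],"roll":[0,0,0,0,0,0]}' 60
```

```text
mid -1.408 0.0268
mouth -0.606 0.0284
back -0.917 0.0276
t: 7.75
tcp_pos: [0.5593, -0.0078, 0.0736]
tool_rot: [0.458, 0.889, -0.0, -0.001]
force: [0.0, 0.2, 0.2]
finger_gap: 0.704
t: 8.35
tcp_pos: [0.5604, -0.0094, 0.0759]
tool_rot: [0.458, 0.889, -0.0, 0.001]
force: [-2.8, -0.4, 5.8]
finger_gap: 0.253
```

```bash
python3 -m creep '{"claw":[1,1,1],"dp":[[0,0,0],[0,0,0],[0,0,0]],"roll":[0,0,0]}' 60
python3 -c "
from h import *
s=snap('wrist','w5.png')"
```

```text
t: 8.65
tcp_pos: [0.5604, -0.0094, 0.0759]
tool_rot: [0.458, 0.889, -0.0, 0.001]
force: [-2.3, -0.6, 5.5]
finger_gap: 0.26
```

View pics/w5.png

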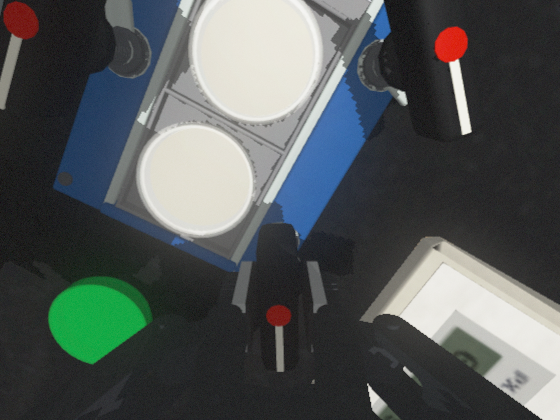

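```bash
python3 -m creep '{"claw":[1,1,1,1,1,1,1,1],"dp":[[0,0,0],[0,0,0],[0,0,0],[0,0,0],[0,0,0],[0,0,0],[0,0,0],[0,0,0]],"roll":[0.05,0.15,0.27,0.4,0.53,0.66,0.78,0.8]}'
python3 -c "
from h import *
s=manip.sense();print(s['force'],s['ft_torque'],s['q'])"
python3 -m creep '{"claw":[1,1,1,1,1,1,1,1,1],"dp":[[0,0,0],[0,0,0],[0,0,0],[0,0,0],[0,0,0],[0,0,0],[0,0,0],[0,0,0],[0,0,0]],"roll":[0.08,0.2,0.33,0.46,0.59,0.72,0.85,0.95,1.0]}'
python3 -c "
from h import *
s=manip.sense();print(s['force'],s['ft_torque'],s['q']);snap('wrist','w6.png')"
```

```text
t: 9.5
tcp_pos: [0.5597, -0.0096, 0.0759]
tool_rot: [0.769, 0.64, -0.001, 0.0]
force: [-3.5, -1.8, 6.0]
finger_gap: 0.262
[-3.51858312 -1.76480643  5.98407455] [-0.30529132  0.53802877  0.12543563] [-0.21606497  0.69908361  1.72810204 -0.00188897  0.71480706 -0.03230985]
t: 10.4
tcp_pos: [0.5589, -0.0091, 0.0759]
tool_rot: [0.981, 0.193, -0.001, -0.0]
force: [-4.1, -0.3, 7.4]
finger_gap: 0.258
[-4.05403461 -0.30789783  7.35971131] [-0.16414308  0.70919715  0.15509392] [-2.15665914e-01  6.98887692e-01  1.72886617e+00 -1.35654301e-03
  7.15940588e-01  9.68113633e-01]
```

View pics/w6.png

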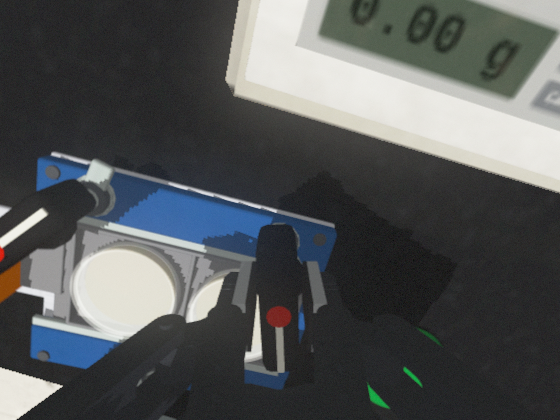

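```bash
python3 -m creep '{"claw":[1,1,1,1,1],"dp":[[0,0,0],[0,0,0],[0,0,0],[0,0,0],[0,0,0]],"roll":[0.08,0.19,0.3,0.4,0.45]}'
python3 -c "
from h import *
s=manip.sense();print(s['force'],s['ft_torque'],s['q'][5])"
for i in 1; do python3 -m creep '{"claw":[1,1],"dp":[[0,0,0],[0,0,0]],"roll":[0.07,0.12]}'; done
python3 -c "
from h import *
s=manip.sense();print(s['force'],s['ft_torque'],s['q'][5])"
```

```text
t: 10.95
tcp_pos: [0.5588, -0.0087, 0.0758]
tool_rot: [1.0, -0.031, -0.001, -0.0]
force: [-4.1, 0.8, 7.4]
finger_gap: 0.26
[-4.06099126  0.79163532  7.43792491] [0.03975532 0.72688709 0.11319602] 1.4180372203254465
t: 11.15
tcp_pos: [0.5588, -0.0086, 0.0759]
tool_rot: [0.996, -0.091, -0.001, -0.0]
force: [-4.2, 1.5, 8.4]
finger_gap: 0.261
[-4.22047306  1.50559375  8.37764353] [0.10182093 0.72417513 0.122045  ] 1.5375826640592125
```

```bash
cat > f.sh <<'E'
python3 -c "
from h import *
s=manip.sense();print(s['force'].round(1),s['ft_torque'].round(3),s['q'][5].round(4),s['t'])"
E
python3 -m creep '{"claw":[1,1],"dp":[[0,0,0],[0,0,0]],"roll":[0.06,0.1]}'|head -1; sh f.sh
python3 -m creep '{"claw":[1,1],"dp":[[0,0,0],[0,0,0]],"roll":[0.06,0.1]}'|head -1; sh f.sh
```

```text
t: 11.35
[-4.8  1.9  8.1] [0.167 0.724 0.093] 1.6371 11.35
t: 11.55
[-3.9  1.4  8.4] [0.168 0.695 0.126] 1.7372 11.55
```

```bash
python3 -m creep '{"claw":[1,1],"dp":[[0,0,0],[0,0,0]],"roll":[0.06,0.1]}'|head -1; sh f.sh
python3 -m creep '{"claw":[1,1],"dp":[[0,0,0],[0,0,0]],"roll":[0.06,0.1]}'|head -1; sh f.sh
python3 -m creep '{"claw":[1,1],"dp":[[0,0,0],[0,0,0]],"roll":[0.06,0.1]}'|head -1; sh f.sh
```

```text
t: 11.75
[-4.7  3.3  8.5] [0.49  0.586 1.091] 1.8345 11.75
t: 11.95
[-0.2 -2.4  3.2] [-0.722 -0.036  0.164] 1.9372 11.95
t: 12.15
[-0.2 -1.4  3.7] [-0.781  0.06   0.705] 2.0362 12.15
```

```bash
python3 -c "
from h import *
snap('wrist','w7.png');print(manip.sense()['finger_gap'])"
```

```text
0.2584718881074946
```

View pics/w7.png

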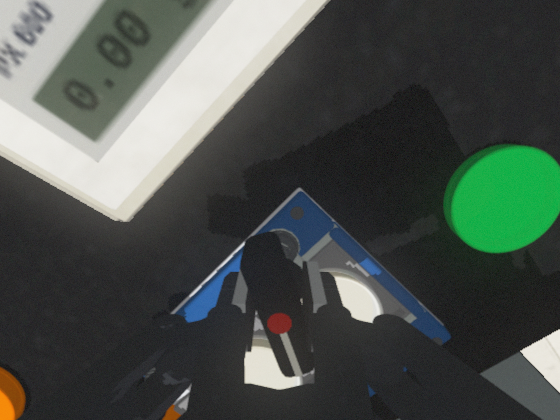

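```bash
python3 -m creep '{"claw":[6,6,6,6,6,6,6,6,6,6,6,6],"dp":[[0,0,0],[0,0,0],[0,0,0],[0,0,0],[0,0,-2],[0,0,-5],[0,0,-8],[0,0,-9.5],[0,0,-9.5],[0,0,-9.5],[0,0,-9.5],[0,0,-9.5]],"roll":[0,0,0,0,0,0,0,-0.05,-0.17,-0.3,-0.43,-0.5]}' 60
sh f.sh; python3 -c "
from h import *
s=snap('wrist','w8.png');knobs(s)"
```

```text
t: 13.4
tcp_pos: [0.5601, -0.0088, 0.1692]
tool_rot: [0.996, -0.088, -0.0, -0.0]
force: [-0.0, -0.1, -0.3]
finger_gap: 0.704
[-0.  -0.1 -0.3] [ 0.027 -0.015 -0.022] 1.5316 13.4
knob px [278.7 227.9] pos [ 0.5612 -0.0093  0.088 ] n 1471 yaw 2.861
knob px [127.9 274.9] pos [0.5449 0.1005 0.088 ] n 771 yaw -1.819
knob px [256.5 380. ] pos [0.4373 0.0306 0.088 ] n 81 yaw -1.455
```

View pics/w8.png

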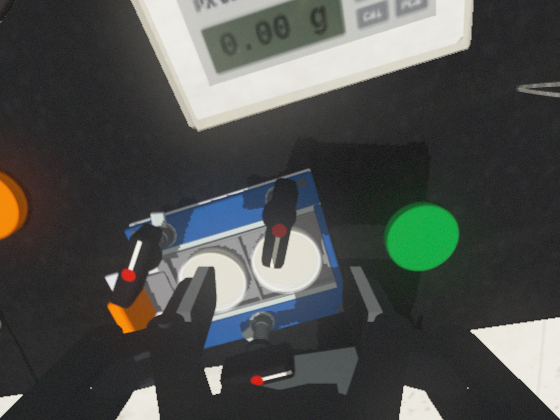

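```bash
python3 -c "
from h import *
s=load('wrist');P=onz(s,[(279,229),(274,266)],.088);v=P[1]-P[0];print(np.arctan2(v[1],v[0]),np.linalg.norm(v))"
python3 -m creep '{"claw":[6,6,6,6,6,6,6,6,6,6,6,6],"dp":[[-0.5,-0.1,0],[-1.5,-0.2,0],[-3,-0.4,0],[-4.5,-0.6,0],[-6,-0.8,0],[-7.5,-1,0],[-9,-1.2,0],[-10.5,-1.4,0],[-11.7,-1.6,0],[-12.5,-1.75,0],[-12.8,-1.75,0],[-12.8,-1.75,0]],"roll":[-0.08,-0.2,-0.33,-0.46,-0.59,-0.72,-0.85,-0.98,-1.11,-1.24,-1.37,-1.5]}' 
python3 -m creep '{"claw":[6,6,6,6,6],"dp":[[0,0,0],[0,0,0],[0,0,0],[0,0,0],[0,0,0]],"roll":[-0.13,-0.26,-0.37,-0.41,-0.41]}' 
sh f.sh; python3 -c "
from h import *
s=snap('wrist','w9.png');knobs(s)"
```

```text
2.8406172161627943 0.02772587826248087
t: 14.65
tcp_pos: [0.4367, 0.0315, 0.1693]
tool_rot: [0.789, 0.615, -0.0, -0.0]
force: [0.4, 0.3, -0.1]
finger_gap: 0.705
t: 15.15
tcp_pos: [0.4375, 0.0312, 0.1693]
tool_rot: [0.649, 0.761, 0.0, -0.0]
force: [-0.2, -0.7, -0.2]
finger_gap: 0.703
[-0.2 -0.7 -0.2] [ 0.    -0.006  0.015] -0.3426 15.15
knob px [470.9 151.3] pos [0.5463 0.1001 0.088 ] n 168 yaw -0.604
knob px [278.8 229.1] pos [0.4377 0.0306 0.088 ] n 475 yaw 0.32
knob px [438.1 305. ] pos [ 0.5606 -0.0097  0.088 ] n 115 yaw 2.779
```

View pics/w9.png

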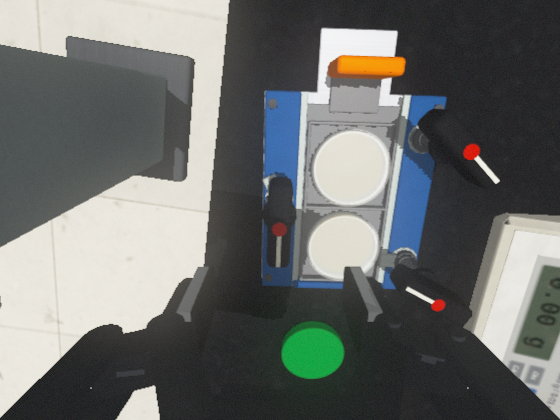

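```bash
python3 -m creep '{"claw":[6,6,6,6,6,6,1,1,1,1,1,1],"dp":[[0,0,2],[0,0,5],[0,0,8],[0,0,9.3],[0,0,9.6],[0,0,9.6],[0,0,9.6],[0,0,9.6],[0,0,9.6],[0,0,9.6],[0,0,9.6],[0,0,9.6]],"roll":[0,0,0,0,0,0,0,0,0,0,0,0]}' 60
sh f.sh
python3 -m creep '{"claw":[1,1,1,1,1,1,1,1,1],"dp":[[0,0,0],[0,0,0],[0,0,0],[0,0,0],[0,0,0],[0,0,0],[0,0,0],[0,0,0],[0,0,0]],"roll":[0.08,0.2,0.33,0.46,0.59,0.72,0.85,0.95,1.0]}'
sh f.sh
```

```text
t: 16.4
tcp_pos: [0.4377, 0.0311, 0.0745]
tool_rot: [0.649, 0.761, 0.0, 0.001]
force: [-0.8, 0.0, 5.5]
finger_gap: 0.263
[-0.8  0.   5.5] [-0.067  0.144  0.012] -0.3436 16.4
t: 17.3
tcp_pos: [0.4374, 0.0311, 0.0745]
tool_rot: [0.934, 0.356, 0.0, 0.0]
force: [-1.1, -0.7, 7.4]
finger_gap: 0.262
[-1.1 -0.7  7.4] [-0.1    0.231  0.166] 0.6589 17.3
```

```bash
python3 -m creep '{"claw":[1,1,1,1,1,1,1,1,1],"dp":[[0,0,0],[0,0,0],[0,0,0],[0,0,0],[0,0,0],[0,0,0],[0,0,0],[0,0,0],[0,0,0]],"roll":[0.08,0.2,0.33,0.46,0.59,0.72,0.83,0.9,0.95]}'
sh f.sh
python3 -m creep '{"claw":[1,1],"dp":[[0,0,0],[0,0,0]],"roll":[0.06,0.1]}'|head -1; sh f.sh
python3 -m creep '{"claw":[1,1],"dp":[[0,0,0],[0,0,0]],"roll":[0.06,0.1]}'|head -1; sh f.sh
python3 -m creep '{"claw":[1,1],"dp":[[0,0,0],[0,0,0]],"roll":[0.06,0.1]}'|head -1; sh f.sh
```

```text
t: 18.2
tcp_pos: [0.4372, 0.0313, 0.0745]
tool_rot: [0.994, -0.111, 0.0, 0.0]
force: [-1.3, -0.4, 7.2]
finger_gap: 0.261
[-1.3 -0.4  7.2] [0.04  0.33  0.115] 1.6084 18.2
t: 18.4
[-0.6  0.5  6.9] [0.055 0.247 0.148] 1.708 18.4
t: 18.6
[-2.   1.3  6.2] [0.045 0.296 0.151] 1.8079 18.6
t: 18.8
[-1.2  1.1  6.8] [0.125 0.271 0.153] 1.9079 18.8
```

```bash
python3 -m creep '{"claw":[1,1],"dp":[[0,0,0],[0,0,0]],"roll":[0.06,0.1]}'|head -1; sh f.sh
python3 -m creep '{"claw":[1,1],"dp":[[0,0,0],[0,0,0]],"roll":[0.06,0.1]}'|head -1; sh f.sh
python3 -m creep '{"claw":[1,1],"dp":[[0,0,0],[0,0,0]],"roll":[0.06,0.1]}'|head -1; sh f.sh
```

```text
t: 19.0
[-2.4  1.7  7.5] [0.296 0.239 0.639] 2.007 19.0
t: 19.2
[-0.5 -8.6  4.6] [-1.43  0.12 -0.04] 2.1082 19.2
t: 19.4
[-1.5 -6.1  4.8] [-1.205  0.149  0.109] 2.2079 19.4
```

```bash
python3 -c "
from h import *
s=snap('wrist','w10.png');knobs(s)"
```

```text
knob px [66.8  6.3] pos [ 0.5584 -0.0074  0.088 ] n 440 yaw 2.886
knob px [279.3 324.5] pos [0.4374 0.0311 0.088 ] n 542 yaw 2.446
```

View pics/w10.png

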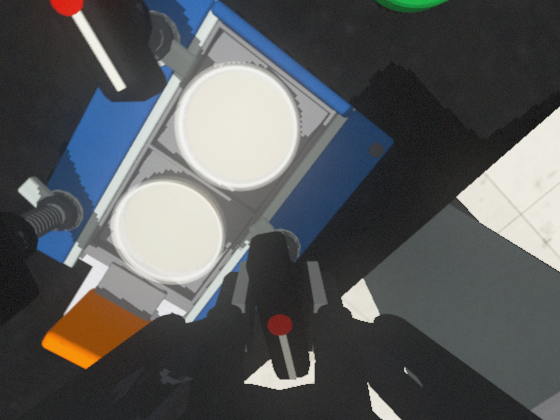

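```bash
python3 -m creep '{"claw":[6,6,6,6,6,6,6,6,6,6],"dp":[[0,0,0],[0,0,0],[0,0,0],[0,0,0],[0,0,-2],[0,0,-5],[0,0,-8],[0,0,-9.5],[0,0,-9.5],[0,0,-9.5]],"roll":[0,0,0,0,0,0,0,-0.08,-0.15,-0.15]}' 60
sh f.sh; python3 -c "
from h import *
s=snap('wrist','w11.png');knobs(s)"
```

```text
t: 20.45
tcp_pos: [0.4375, 0.0313, 0.1689]
tool_rot: [0.944, -0.329, 0.001, -0.0]
force: [1.0, 0.2, 0.8]
finger_gap: 0.705
[1.  0.2 0.8] [-0.025  0.007  0.051] 2.0564 20.45
knob px [197.8  24.6] pos [ 0.56   -0.0092  0.088 ] n 243 yaw 2.778
knob px [ 84.  167.5] pos [0.5459 0.1004 0.088 ] n 231 yaw -0.821
knob px [279.9 229.3] pos [0.4375 0.0303 0.088 ] n 334 yaw 2.826
```

View pics/w11.png

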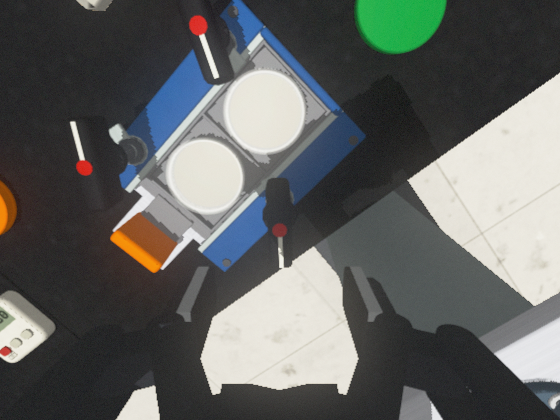

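Run:
```python
from h import *
s=load('wrist')
for a,b in (((279.9,229.3),(282.5,268)),((197.8,24.6),(217,78))):
    P=onz(s,[a,b],.088);v=P[1]-P[0];print(np.arctan2(v[1],v[0]),np.linalg.norm(v))
```

```text
2.534930420903284 0.028840495449658592
2.787578714662734 0.028629809900825216
```

Mid turned 2.34 rad, which is only just plausible for a full turn to the stop. I'll regrip it aligned and feel the stop once more.

```bash
python3 -m creep '{"claw":[6,6,6,6,6,6,1,1,1,1,1,1],"dp":[[0,0,2],[0,0,5],[0,0,8],[0,0,9.3],[0,0,9.5],[0,0,9.5],[0,0,9.5],[0,0,9.5],[0,0,9.5],[0,0,9.5],[0,0,9.5],[0,0,9.5]],"roll":[-0.06,-0.06,-0.06,-0.06,-0.06,-0.06,-0.06,-0.06,-0.06,-0.06,-0.06,-0.06]}' 80
sh f.sh
python3 -m creep '{"claw":[1,1],"dp":[[0,0,0],[0,0,0]],"roll":[0.03,0.03]}'|head -1; sh f.sh
python3 -m creep '{"claw":[1,1],"dp":[[0,0,0],[0,0,0]],"roll":[0.03,0.03]}'|head -1; sh f.sh
python3 -m creep '{"claw":[1,1],"dp":[[0,0,0],[0,0,0]],"roll":[0.03,0.03]}'|head -1; sh f.sh
```

```text
t: 21.7
tcp_pos: [0.438, 0.031, 0.0745]
tool_rot: [0.954, -0.3, 0.001, -0.0]
force: [-1.2, 0.2, 6.8]
finger_gap: 0.252
[-1.2  0.2  6.8] [-0.052  0.115  0.036] 1.9964 21.7
t: 21.9
[-1.1 -0.8  5.6] [-0.05   0.082  0.264] 2.0259 21.9
t: 22.1
[-0.9 -0.4  4.9] [0.002 0.16  0.654] 2.0547 22.1
t: 22.3
[ 0.2 -0.1  5.8] [0.087 0.075 0.951] 2.0835 22.3
```

```bash
python3 -m creep '{"claw":[6,6,6,6,6,6,6,6,6,6,6,6],"dp":[[0,0,0],[0,0,0],[0,0,0],[0,0,0],[0,0,-2],[0,0,-5],[0,0,-8],[0,0,-9.5],[0,0,-9.5],[0,0,-9.5],[0,0,-9.5],[0,0,-9.5]],"roll":[0,0,0,0,0,0,0,-0.08,-0.2,-0.33,-0.46,-0.5]}' 60
sh f.sh; python3 -c "
from h import *
s=manip.sense();x,y=s['tool_rot'][:2];a=2*np.arctan2(y,x);p=s['tcp_pos'];d=np.array([.5460,.1003])-p[:2]
print(a,d@[np.cos(a),np.sin(a)],d@[np.sin(a),-np.cos(a)],'roll',a-2.536,p)"
```

```text
t: 23.5
tcp_pos: [0.4373, 0.0312, 0.1683]
tool_rot: [0.995, -0.099, -0.0, -0.0]
force: [0.5, 0.2, 0.1]
finger_gap: 0.704
[0.5 0.2 0.1] [ 0.001 -0.032 -0.036] 1.5833 23.5
-0.19745197163520817 0.09301028542518078 -0.08911856489985313 roll -2.7334519716352084 [0.43731442 0.03115901 0.16828944]
```

```bash
python3 -m creep '{"claw":[6,6,6,6,6,6,6,6,6,6,6,6],"dp":[[0.4,-0.4,0],[1.2,-1.1,0],[2.2,-2.1,0],[3.3,-3.1,0],[4.4,-4.2,0],[5.5,-5.3,0],[6.6,-6.3,0],[7.7,-7.3,0],[8.6,-8.2,0],[9.1,-8.7,0],[9.3,-8.9,0],[9.3,-8.9,0]],"roll":[-0.08,-0.2,-0.33,-0.46,-0.59,-0.72,-0.85,-0.98,-1.11,-1.24,-1.37,-1.5]}' 
python3 -m creep '{"claw":[6,6,6,6,6,6,6,6,6,6,6,6],"dp":[[0,0,0],[0,0,0],[0,0,0],[0,0,0],[0,0,0],[0,0,0],[0,0,0],[0,0,0],[0,0,0],[0,0,0],[0,0,0],[0,0,0]],"roll":[-0.13,-0.26,-0.39,-0.52,-0.65,-0.78,-0.91,-1.04,-1.15,-1.22,-1.23,-1.23]}' 
sh f.sh; python3 -c "
from h import *
s=snap('wrist','w12.png');knobs(s)"
```

```text
t: 24.7
tcp_pos: [0.5465, 0.1001, 0.1679]
tool_rot: [0.795, 0.607, -0.0, -0.0]
force: [-0.2, -0.3, 0.2]
finger_gap: 0.709
t: 25.9
tcp_pos: [0.5461, 0.0999, 0.1681]
tool_rot: [0.302, 0.953, -0.0, -0.0]
force: [-0.1, -0.6, -0.2]
finger_gap: 0.702
[-0.1 -0.6 -0.2] [-0.028 -0.093  0.008] -0.9781 25.9
knob px [ 85.1 154.9] pos [0.4376 0.0305 0.088 ] n 3 yaw 2.562
knob px [279.3 228.7] pos [0.546  0.0999 0.088 ] n 10 yaw 2.168
```

View pics/w12.png

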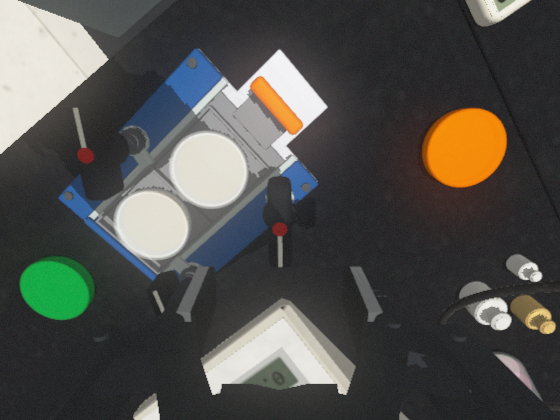

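```bash
python3 -m creep '{"claw":[6,6,6,6,6,6,1,1,1,1,1,1],"dp":[[0,0,2],[0,0,5],[0,0,8],[0,0,9.2],[0,0,9.4],[0,0,9.4],[0,0,9.4],[0,0,9.4],[0,0,9.4],[0,0,9.4],[0,0,9.4],[0,0,9.4]],"roll":[0,0,0,0,0,0,0,0,0,0,0,0]}' 70
sh f.sh
python3 -m creep '{"claw":[1,1,1,1,1,1,1,1,1],"dp":[[0,0,0],[0,0,0],[0,0,0],[0,0,0],[0,0,0],[0,0,0],[0,0,0],[0,0,0],[0,0,0]],"roll":[0.08,0.2,0.33,0.46,0.59,0.72,0.85,0.95,1.0]}'
sh f.sh
python3 -m creep '{"claw":[1,1,1,1,1,1,1,1,1],"dp":[[0,0,0],[0,0,0],[0,0,0],[0,0,0],[0,0,0],[0,0,0],[0,0,0],[0,0,0],[0,0,0]],"roll":[0.08,0.2,0.33,0.46,0.59,0.72,0.85,0.95,1.0]}'
sh f.sh
python3 -m creep '{"claw":[1,1,1,1],"dp":[[0,0,0],[0,0,0],[0,0,0],[0,0,0]],"roll":[0.08,0.2,0.28,0.3]}'
sh f.sh
```

```text
t: 27.15
tcp_pos: [0.5471, 0.0997, 0.0759]
tool_rot: [0.301, 0.954, 0.0, 0.001]
force: [-1.1, -1.9, 5.9]
finger_gap: 0.252
[-1.1 -1.9  5.9] [-0.132  0.185  0.07 ] -0.9794 27.15
t: 28.05
tcp_pos: [0.5459, 0.0992, 0.0759]
tool_rot: [0.722, 0.692, -0.001, 0.0]
force: [-2.4, -3.3, 7.8]
finger_gap: 0.251
[-2.4 -3.3  7.8] [-0.537  0.488  0.177] 0.0231 28.05
t: 28.95
tcp_pos: [0.5448, 0.0997, 0.0758]
tool_rot: [0.965, 0.261, -0.001, -0.0]
force: [-4.9, -1.4, 9.5]
finger_gap: 0.252
[-4.9 -1.4  9.5] [-0.185  0.771  0.106] 1.0231 28.95
t: 29.35
tcp_pos: [0.5446, 0.1, 0.0759]
tool_rot: [0.993, 0.114, -0.002, -0.0]
force: [-4.5, 1.2, 9.3]
finger_gap: 0.253
[-4.5  1.2  9.3] [-0.029  0.86   0.158] 1.3221 29.35
```

Turned 2.3 rad so far. Continuing in small steps.

```bash
python3 -m creep '{"claw":[1,1],"dp":[[0,0,0],[0,0,0]],"roll":[0.07,0.13]}'|head -1; sh f.sh
python3 -m creep '{"claw":[1,1],"dp":[[0,0,0],[0,0,0]],"roll":[0.06,0.1]}'|head -1; sh f.sh
python3 -m creep '{"claw":[1,1],"dp":[[0,0,0],[0,0,0]],"roll":[0.05,0.07]}'|head -1; sh f.sh
python3 -m creep '{"claw":[1,1],"dp":[[0,0,0],[0,0,0]],"roll":[0.05,0.07]}'|head -1; sh f.sh
python3 -m creep '{"claw":[1,1],"dp":[[0,0,0],[0,0,0]],"roll":[0.05,0.07]}'|head -1; sh f.sh
```

```text
t: 29.55
[-4.7  1.6  9.3] [0.076 0.804 0.186] 1.4528 29.55
t: 29.75
[-4.4  2.1  9.4] [0.183 0.797 0.136] 1.5522 29.75
t: 29.95
[-4.2  2.5  9. ] [0.166 0.808 0.166] 1.6216 29.95
t: 30.15
[-5.6  2.1  9.9] [0.208 0.779 0.124] 1.6916 30.15
t: 30.35
[-5.   2.4  8.8] [0.306 0.836 0.092] 1.7615 30.35
```

```bash
python3 -m creep '{"claw":[1,1],"dp":[[0,0,0],[0,0,0]],"roll":[0.05,0.07]}'|head -1; sh f.sh
python3 -m creep '{"claw":[1,1],"dp":[[0,0,0],[0,0,0]],"roll":[0.05,0.07]}'|head -1; sh f.sh
python3 -m creep '{"claw":[1,1],"dp":[[0,0,0],[0,0,0]],"roll":[0.05,0.07]}'|head -1; sh f.sh
```

```text
t: 30.55
[-5.3  2.4  9.3] [0.382 0.799 0.117] 1.8315 30.55
t: 30.75
[-5.   2.7  9. ] [0.379 0.735 0.229] 1.9016 30.75
t: 30.95
[-3.8  3.4  8.9] [0.543 0.813 0.212] 1.9714 30.95
```

```bash
python3 -m creep '{"claw":[1,1],"dp":[[0,0,0],[0,0,0]],"roll":[0.03,0.05]}'|head -1; sh f.sh
python3 -m creep '{"claw":[1,1],"dp":[[0,0,0],[0,0,0]],"roll":[0.03,0.05]}'|head -1; sh f.sh
```

```text
t: 31.15
[-4.3  3.9  9.5] [0.69  0.757 0.773] 2.0194 31.15
t: 31.35
[-3.6  3.8  8.2] [0.749 0.743 1.267] 2.0677 31.35
```

```bash
python3 -m creep '{"claw":[6,6,6,6,6,6,6,6,6,6,6],"dp":[[0,0,0],[0,0,0],[0,0,0],[0,0,0],[0,0,-2],[0,0,-5],[0,0,-9],[0,0,-13],[0,0,-16],[0,0,-17],[0,0,-17]],"roll":[0,0,0,0,0,0,0,0,0,0,0]}' 70
sh f.sh; python3 -c "
from h import *
s=snap('wrist','w13.png');knobs(s)
s=snap('scene','s13.png');cv2.imwrite('pics/s13c.png',cv2.cvtColor(cv2.resize(s['image'][150:260,210:320],None,fx=5,fy=5,interpolation=2),4))"
```

```text
t: 32.45
tcp_pos: [0.5471, 0.0998, 0.2455]
tool_rot: [0.966, -0.257, 0.002, -0.0]
force: [-1.0, 0.3, 0.1]
finger_gap: 0.702
[-1.   0.3  0.1] [-0.004  0.026  0.052] 2.0706 32.45
knob px [386.8 121.3] pos [ 0.5597 -0.0093  0.088 ] n 173 yaw 2.884
knob px [279.2 199.6] pos [0.5454 0.1005 0.088 ] n 737 yaw -2.778
knob px [400.6 259.7] pos [0.4376 0.0308 0.088 ] n 0 yaw 0.0
```

View pics/w13.png

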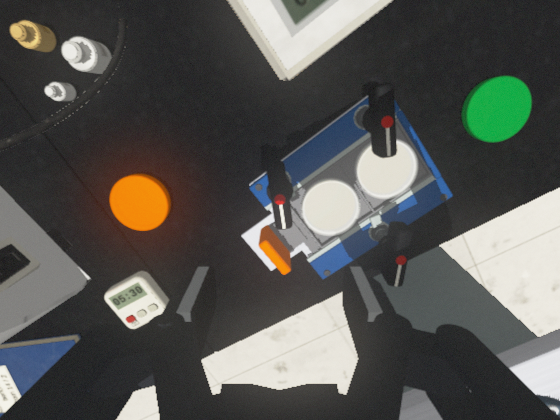

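View pics/s13c.png

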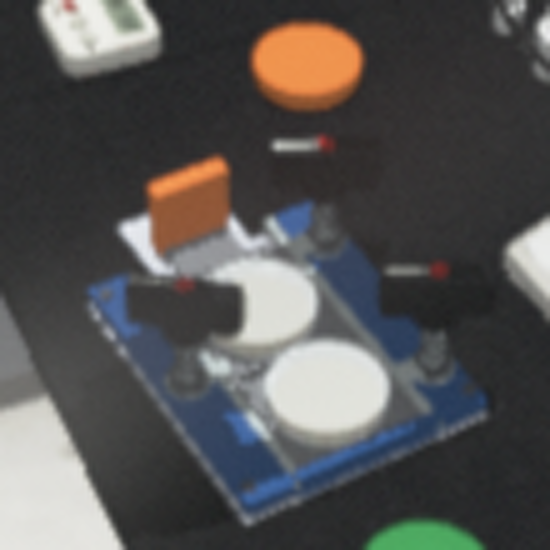

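Run:
```python
from h import *
s=load('wrist');C=cloud(s)
c=np.array([.4963,.0394,0]);a=.132;R=np.array([[np.cos(a),-np.sin(a),0],[np.sin(a),np.cos(a),0],[0,0,1]])
L=(C-c)@R
im=s['image'].astype(int)
o=(im[...,0]>120)&(im[...,1]<130)&(im[...,2]<60)&(C[...,2]>.047)&(C[...,2]<.06)&(L[...,1]>.08)&(L[...,1]<.13)&(abs(L[...,0])<.04)
print('handle top local',np.median(L[o],0).round(4),L[o].min(0).round(4),L[o].max(0).round(4))
for n,y in (('d1',-.043),('d2',.029)):
    m=(np.hypot(L[...,0],L[...,1]-y)<.045)&(im.min(2)>120)&(C[...,2]>.012)&(C[...,2]<.035)
    p=L[m]; A=np.c_[p[:,:2],np.ones(len(p))]; k=np.linalg.lstsq(A,p[:,2],rcond=None)[0]
    print(n,p.mean(0).round(4),'slopes',k.round(3),len(p))
for q,b in (((386.8,121.3),(391,155)),((279.2,200.5),(284,227)),((400.6,260),(397.5,284))):
    P=onz(s,[q,b],.088);v=P[1]-P[0];print(np.arctan2(v[1],v[0]).round(3),np.linalg.norm(v).round(4))
t=snap('top','t13.png')
i0=cv2.cvtColor(cv2.imread('pics/top0.png'),4).astype(int)
for n,(u,v) in dict(timer=(171,210),bottle=(390,206),tape=(396,231)).items():
    print(n,abs(t['image'].astype(int)-i0)[v-14:v+15,u-14:u+15].mean().round(2))
```

```text
handle top local [0.0011 0.0991 0.0504] [-0.0223  0.0981  0.0471] [0.0229 0.1096 0.0527]
d1 [-0.0045 -0.0401  0.023 ] slopes [ 0.049 -0.022  0.022] 2978
d2 [-0.0003  0.0272  0.0226] slopes [ 0.02  -0.017  0.023] 3179
2.849 0.0283
2.793 0.0255
2.622 0.0257
timer 19.9
bottle 5.55
tape 7.3
```

View pics/t13.png

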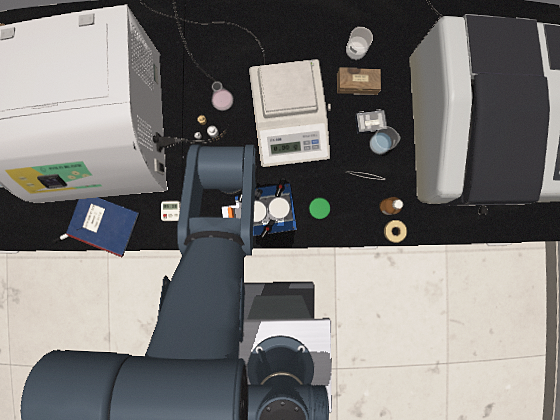

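```bash
python3 -c "
from station import workorder,manip
print(manip.sense()['t'],manip.sense()['force']);print(workorder.sign_off())"
```

```text
32.6 [ 0.35805494 -0.9266717  -0.42944413]
the job is handed in; nothing more can be done
None
```

I pushed the tray home with closed fingers until it met the back stop at about 18 N. Then I tightened the knobs in the order back, mid, mouth, and handed the job in at 32.6 s with the arm clear of everything.

**Tray:** the handle centre measures about y = 105 mm in the dock frame, which is the home position.

**Knobs:** all three reached a firm stop.

| Knob | Turned (rad) | Torque at the stop (N m) | Note |
|---|---|---|---|
| back | 2.6 | 1.1 | bar slipped in the jaws just after the stop |
| mid | 2.3 | 0.64, then 0.95 on a second grip | bar slipped the first time; I regripped and felt the stop again before the mouth knob |
| mouth | 3.0 | 1.27 | no slip |

**Dishes:** both lie in their pockets with tops at about 23 mm against 24 mm expected. Tilt fits came out at 0.02 to 0.05, but partly hidden knob bars disturb them. Dish 1's measured centre is about 5 mm off in x for the same reason.

**Bystanders:** the bottle, timer and tape roll look unmoved, and nothing came near them. The image difference at the timer was larger (20, against 5 to 7 for the others). I put that down to the arm's shadow and partial cover, since the timer itself sits in the same place in the picture.

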